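# Compare a leaf spring with the master on the spring-check bench

## Task

Feel how stiff the sample leaf spring is against the master: first press the free tip with the yellow pad (the master) right down onto its stop, keep it there for about a second and let it spring back up, then do the same with the blue pad (the sample). Leave the spring with the red pad unpressed, do not push the black latch housing on the bench out of place, and finish clear with all three springs up.

Things in the scene. Friction and masses are not known exactly. Their poses are not given: they have to be found in the camera images.
- master_tip (a point): Master spring: top centre of the yellow pad (30 mm across) on the free tip of a level steel leaf, 24 mm wide, clamped in a fixed green fixture (190 x 70 mm; clamp 79 mm high). Top 67.5 mm above the table at rest; turning about its clamped root 100 mm from the pad, it sinks 18 mm to a fixed stop (point at 49 mm). About 5 N to reach the stop; springs back. x: along the leaf, clamp to tip; y: across; z: up.
- sample_tip (a point): Sample spring: top centre of the blue pad (30 mm across) on the free tip of a level steel leaf, 24 mm wide, clamped in a fixed green fixture (190 x 70 mm; clamp 79 mm high). Top 67.5 mm above the table at rest; turning about its clamped root 100 mm from the pad, it sinks 18 mm to a fixed stop (point at 49 mm). About 8 N to reach the stop; springs back. x: along the leaf, clamp to tip; y: across; z: up.
- spare_tip (a point): Spare spring, to be left alone: top centre of the red pad (30 mm across) on the free tip of a level steel leaf, 24 mm wide, clamped in a fixed green fixture (190 x 70 mm; clamp 79 mm high). Top 67.5 mm above the table at rest; turning about its clamped root 100 mm from the pad, it sinks 18 mm to a fixed stop (point at 49 mm). About 6 N to reach the stop; springs back. x: along the leaf, clamp to tip; y: across; z: up.
- latch_mid (a point): Black plastic latch housing, loose on the bench, 85 x 50 mm (x by y) and 42 mm high at its -x end, 22 mm high at the other, with a steel pin 60 mm long along y across its low end; bystander, 0.15 kg. The point is at the centre of its footprint, 20 mm above its underside; z up.

How it is judged (in metres and radians):
On the way, in this order (a step that is already met when the one before it is completed fails the run):
1. the yellow-padded master spring is held down on its stop while the blue one is up (height (world z) of master_tip below 0.0525 m and height (world z) of sample_tip above 0.064 m), for 0.4 s.
2. the master has sprung back up and the blue-padded sample is held down on its stop (height (world z) of sample_tip below 0.0525 m and height (world z) of master_tip above 0.064 m), for 0.4 s.
At the end, for the whole second after the job is handed in: All three springs have sprung back up (pad tops above 64 mm), after the master and then the sample were each held down within about 3.5 mm of the stop for 0.4 s (height (world z) of each of master_tip, sample_tip, spare_tip above 0.064 m); the robot touches nothing.
It fails at once if the red-padded spare spring is pressed down (more than 8 mm) (height (world z) of spare_tip below 0.0595 m).
It fails at once if the black latch housing is pushed more than 20 mm (distance of latch_mid from where it was at the start of the episode above 0.02 m).
It also fails if it takes over 40 s, if anything falls off the work surface, if the arm or the gripper's body presses on something with over 40 N, if the wrist force passes 120 N, or if a joint passes its speed limit or range.

## Robot

A 7-joint arm with a two-finger parallel gripper is mounted at the origin on the work surface. World frame = base frame: x ahead of the robot, y to its left, z up, the work surface at z = 0. Lengths are in mm, angles in rad, forces in N, time in s.
With the tool pointing down it reaches from about 350 to 775 mm from the base axis. Payload 3.1 kg.
Tool frame: the origin (TCP) lies at the very end of the fingers, on their centre line; the grasp point (between the pads) lies 19 mm behind it; z points along the fingers, y is the line along which they close (so a half turn about z gives the same grasp; the last joint's range is limited). The gripper opens to 85 mm and grips with 20 to 120 N. Pads are 22 mm wide; open, the fingers measure 114 mm over their backs; the gripper's body (76 mm by 85 mm) begins 54 mm behind the grasp point. The pads swing forward as they close: fully open they stand 13 mm farther back than shut.
Start: joints at [1.152, 0.311, 0.014, 1.512, -0.004, 1.319, -0.027], TCP at [202.404, -511.42, 231.304] pointing down, gripper open.
Joint ranges: [-2.7, 2.7], [-0.3, 1.91], [-1.27, 1.3], [0.12, 2.57], [-1.44, 4.58], [0.2, 2.03], [-3.05, 3.05]. Speed limits (rad/s): [2.79, 2.79, 3.14, 3.14, 3.14, 3.14, 3.14].

## Interface

Orientations are given as a unit quaternion [x, y, z, w].
In Python, from plant import robot gives the robot as it stands. Calls block until the motion is done:
- robot.goto(position, orientation): joint-space move of the TCP to a pose.
- robot.servo_line(position, orientation=None, velocity=150, threshold=None): straight line of the TCP; orientation=None keeps the orientation; velocity is the mean speed in mm/s. With threshold (N) it stops when the force on the tool has changed by that much, and returns True; else False.
- robot.set_joints(angles): joint-space move.
- robot.open_gripper() and robot.grab(force=None): open the fingers fully, or close them until they stop; force is the grip in N (None keeps the last).
- robot.wait(seconds).
- robot.solve_ik(position, orientation): joint angles nearest the present ones, or None.
- robot.observe(): the state.
- robot.capture(name): name is "side" or "top"; returns (picture, depth): 400x640x3 uint8, red, green, blue; 400x640 float32, mm along the optical axis (not along the pixel's ray), 0 where there is no reading.
- robot.get_calibration(name): a dict with "fx", "fy", "cx", "cy" (pixels), "k1" (the pictures are not rectified: a ray, as slopes to the right and down, at radius r is drawn at 1 + k1 r^2 times it, then the intrinsics apply), "extrinsics" (4x4, takes a point from camera to world coordinates). Camera axes: x right, y down, z forward; pixel columns grow to the right and rows downward; lengths in mm; the calibration is good to about 2 mm. A picture is of the moment at which its call begins. get_calibration takes no time and is no camera call.
A pose or a line that the arm cannot do raises robot.PlanningError and nothing moves.
- robot.job_done(): hands the job in; it is judged then, once.
The state is a dict: "time_s": time; "joint_positions": joint angles; "qvel": joint speeds; "joint_efforts": joint torques, N m; "tcp_pos": TCP position; "orientation": TCP orientation; "force": force on the tool from outside, world axes, zero at the start; "ft_torque": the same for the moment, N m; "finger_gap": opening from 0.0 (shut) to 1.0 (fully open); "finger_force": force on a finger pad.
Only numpy, scipy, OpenCV 4.12 (cv2) and the standard library are available. Lean on these libraries where they do the work, as an engineer would, in place of code of your own. Each camera call takes 0.05 s, during which the arm holds its last target. There are 200 camera calls.

## Working session

There is one attempt and no reset: what is moved stays moved. The work goes in short steps, each a Python script; the robot and the scene stay as the last script left them, time stands still between calls to the robot, and variables do not carry over. Pictures are saved under pics/ and viewed, at most 10 in all, crops included, and the job is handed in when it is done.

```bash
mkdir -p pics; ls; python3 - <<'E'
from plant import robot
import cv2,numpy as np
for n in("side","top"):
    p,d=robot.capture(n); cv2.imwrite(f"pics/{n}0.png",p[:,:,::-1]); np.savez(f"{n}0.npz",p=p,d=d)
    print(n,robot.get_calibration(n))
o=robot.observe(); print(o["time_s"],o["tcp_pos"],o["orientation"],o["finger_gap"])
E
```

```text
pics
side {'fx': 371.03865366056135, 'fy': 371.03865366056135, 'cx': 327.407916993103, 'cy': 193.96472409624923, 'k1': -0.012986744457663187, 'extrinsics': array([[-8.63062367e-01, -2.33241160e-01,  4.48019990e-01,
         2.90667086e+02],
       [-5.04893923e-01,  4.23552391e-01, -7.52120668e-01,
         6.08480941e+02],
       [-1.43344403e-02, -8.75329614e-01, -4.83314174e-01,
         4.89197354e+02],
       [ 0.00000000e+00,  0.00000000e+00,  0.00000000e+00,
         1.00000000e+00]])}
top {'fx': 406.85972830546086, 'fy': 406.85972830546086, 'cx': 313.71617495408395, 'cy': 198.96964825658702, 'k1': -0.06195676755557345, 'extrinsics': array([[ 7.24304626e-03, -9.94514667e-01,  1.04346134e-01,
         5.45110296e+02],
       [-9.99926229e-01, -8.22065800e-03, -8.94190314e-03,
         1.85558838e+01],
       [ 9.75064770e-03, -1.04273669e-01, -9.94500843e-01,
         8.15595119e+02],
       [ 0.00000000e+00,  0.00000000e+00,  0.00000000e+00,
         1.00000000e+00]])}
0.1 [ 202.14476487 -510.79353657  230.31550077] [ 9.82300116e-01  1.87310748e-01 -2.35241199e-04 -1.05424631e-03] 0.9994263753201169
```

View pics/top0.png

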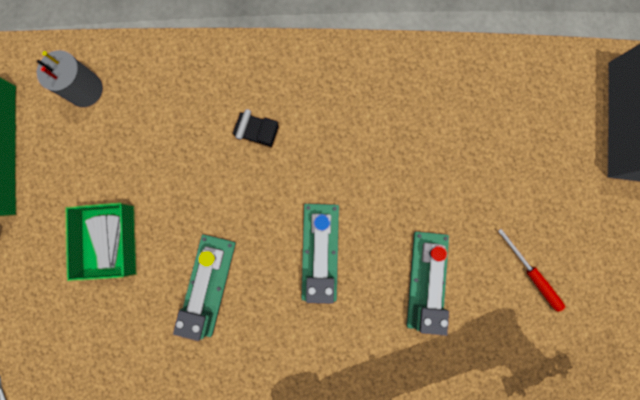

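View pics/side0.png

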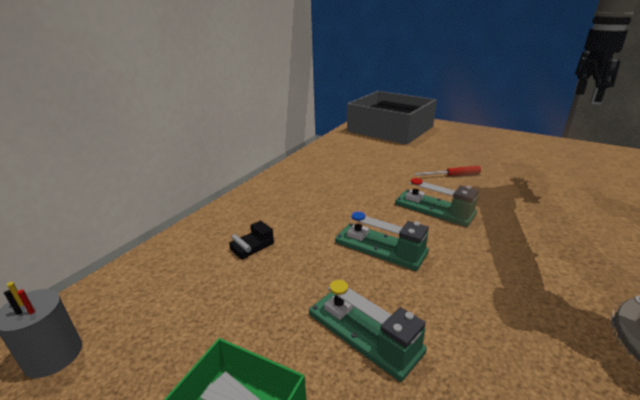

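The top view shows yellow at about (206,258), blue (321,222), red (438,253) and the black latch (256,128). The side view shows yellow (339,286), blue (358,216) and red (416,182). I'll get each pad's centre from both views.

```bash
cat > h.py <<'E'
import cv2,numpy as np
from plant import robot
SEED={"top":dict(y=(206,258),b=(321,222),r=(438,253)),"side":dict(y=(339,286),b=(358,216),r=(416,182))}
def ray(n,uv):
    c=robot.get_calibration(n); K=np.array([[c["fx"],0,c["cx"]],[0,c["fy"],c["cy"]],[0,0,1]])
    s=cv2.undistortPoints(np.float64([[uv]]),K,np.float64([c["k1"],0,0,0]))[0,0]
    E=c["extrinsics"]; return E[:3,3],E[:3,:3]@np.r_[s,1]
def onplane(n,uv,z):
    o,d=ray(n,uv); return o+d*(z-o[2])/d[2]
def pads(n,p):
    h=cv2.cvtColor(p,cv2.COLOR_RGB2HSV); out={}
    for k,(lo,hi) in dict(y=(24,35),b=(100,125),r=(0,5)).items():
        m=cv2.inRange(h,(lo,180,90),(hi,255,255))
        _,_,st,ce=cv2.connectedComponentsWithStats(m)
        i=1+np.argmin(np.linalg.norm(ce[1:]-SEED[n][k],axis=1)+100*(st[1:,4]<15)); out[k]=(ce[i],st[i])
    return out
E
python3 - <<'E'
from h import *
for n in("top","side"):
    for k,(c,s) in pads(n,np.load(n+"0.npz")["p"]).items(): print(n,k,c.round(1),s,onplane(n,c,67.5).round(1), onplane(n,c,65).round(1))
# leaf direction: clamp centres in the top picture
for k,a in dict(y=(191,325),b=(320,290),r=(434,320)).items(): print(k,onplane("top",a,79).round())
for yaw in (0,.5,1,1.57,-.5,-1,-1.57):
    q=[np.cos(yaw/2),np.sin(yaw/2),0,0]
    print(yaw,[robot.solve_ik([x,y,z],q) is not None for x,y in((400,200),(490,0)) for z in(130,50)])
E
```

```text
top y [206.2 258.2] [199 252  16  14 174] [513.1 207.5  67.5] [513.  208.1  65. ]
top b [321.4 222.2] [315 216  14  13 139] [580.8  -2.5  67.5] [581.   -2.6  65. ]
top r [438.3 253.4] [431 247  15  14 164] [ 524.7 -218.3   67.5] [ 524.7 -219.    65. ]
side y [338.5 286.4] [330 280  18  13 177] [509.4 210.9  67.5] [510.7 208.6  65. ]
side b [357.9 215.7] [353 213  11   7  64] [576.6   3.3  67.5] [ 5.783e+02 -2.000e-01  6.500e+01]
side r [416.1 180.6] [411 178  11   6  50] [ 522.3 -214.1   67.5] [ 523.6 -219.    65. ]
y [395. 229.  79.]
b [459.  -0.  79.]
r [ 406. -205.   79.]
0 [True, True, True, True]
0.5 [True, True, True, True]
1 [True, True, True, True]
1.57 [True, True, True, True]
-0.5 [True, True, True, True]
-1 [True, True, True, True]
-1.57 [True, True, True, True]
```

```bash
cat >> h.py <<'E'
def report(tag):
    o=robot.observe(); print(tag,round(o["time_s"],2),np.round(o["tcp_pos"],1),np.round(o["force"],1),round(o["finger_gap"],2))
def press(xy,yaw):
    u=np.array([np.cos(yaw),np.sin(yaw)]); x,y=np.array(xy)+3*u   # slightly past centre: the pad tilts outwards
    q=[np.cos(yaw/2),np.sin(yaw/2),0,0]
    robot.goto([x,y,180],q); robot.servo_line([x,y,85]); report("above")
    print("hit",robot.servo_line([x,y,45],velocity=20,threshold=13)); report("down")
    robot.wait(.5); report("held")
    p,_=robot.capture("side"); robot.wait(.5)
    robot.servo_line([x,y,85],velocity=40); report("up")
    robot.servo_line([x,y,180]); return p
E
python3 - <<'E'
from h import *
robot.grab(20); report("shut")
p=press((512,208),-.18)
cv2.imwrite("pics/press_y.png",cv2.resize(p[120:360,250:490,::-1],None,fx=2.4,fy=2.4))
E
```

```text
shut 0.87 [ 202.4 -511.5  231.4] [ 0.8 -0.5 -0.6] 0.0
above 4.42 [515.6 207.9  85.8] [ 0.5 -0.5 -0.7] -0.0
hit True
down 6.09 [514.8 207.6  49.4] [-1.7 -2.   9.5] 0.0
held 6.59 [514.8 207.6  49.5] [-2.5 -2.2  9.2] 0.0
up 8.21 [514.7 207.3  84.7] [ 0.5  0.7 -0.4] 0.0
```

View pics/press_y.png

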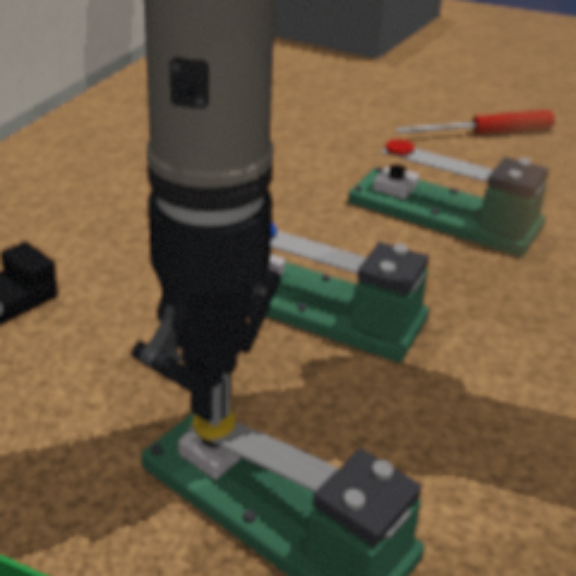

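The yellow pad, at crop (212,425), is pressed against its stop block with the fingers centred on it. The TCP reached 49.4 mm at about 10 N, and blue and red are still up. The sample is stiffer, so I'll use a higher threshold for it.

```bash
sed -i 's/threshold=13/threshold=17/' h.py; python3 - <<'E'
from h import *
p=press((580,-2),0)
cv2.imwrite("pics/press_b.png",cv2.resize(p[120:360,250:490,::-1],None,fx=2.4,fy=2.4))
robot.goto([350,-420,230],[np.cos(.19),np.sin(.19),0,0]); report("clear")
p,_=robot.capture("side"); cv2.imwrite("pics/end.png",p[:,:,::-1])
for k,(c,s) in pads("side",p).items(): print(k,c.round(1))
E
```

```text
above 10.66 [583.7  -0.9  86. ] [0.5 0.3 0.1] 0.0
hit True
down 12.35 [582.9  -2.   50.2] [-2.5 -0.7  9. ] 0.0
held 12.85 [582.9  -2.   50.2] [-2.7 -0.7  9.2] -0.0
up 14.46 [582.7  -2.1  84.6] [ 0.1 -0.1 -0.1] 0.0
clear 16.99 [ 351.1 -418.7  230. ] [ 0.4 -0.3  0. ] 0.0
y [338.4 286.3]
b [357.9 215.7]
r [415.9 180.7]
```

View pics/press_b.png

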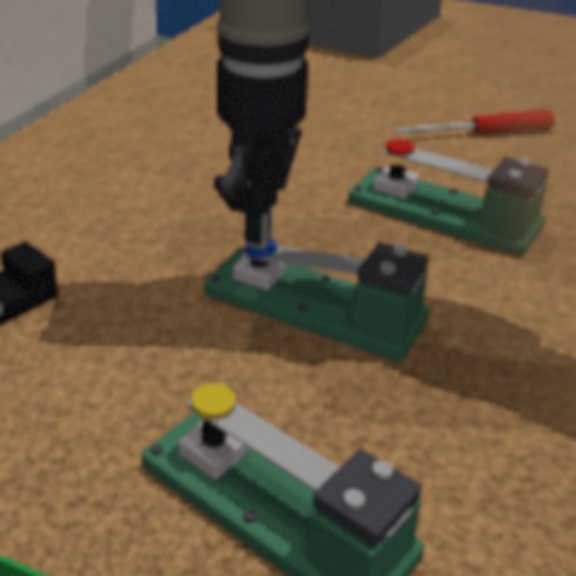

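View pics/end.png

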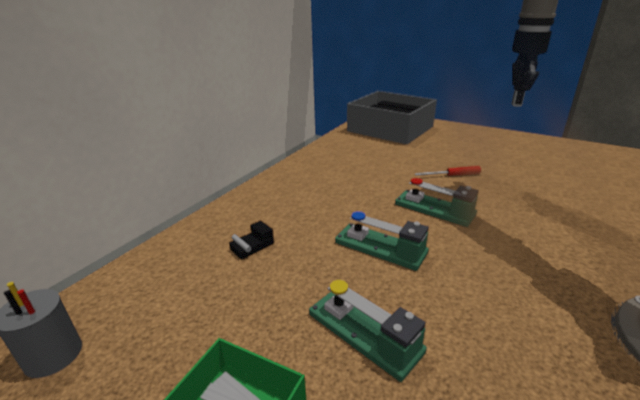

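In the first picture the blue pad, at crop (262,248), is down on its stop while yellow and red are up. In the end picture all three pads are back at their starting pixels (within 0.2 px), the latch is still at (252,240), and the arm is clear.

```bash
python3 -c "
from plant import robot
print(robot.job_done())"
```

```text
the job is handed in; nothing more can be done
None
```

The job is handed in, with no verdict returned: I held the master (yellow) and then the sample (blue) down for about a second each, with the fingertips at 49.4 mm and 50.2 mm; all three springs are back up, the red spring and the latch weren't touched, and the arm is clear.

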